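# Earth yourself and arm the probe station

## Robot

A 6-joint arm with a two-finger parallel gripper is mounted at the origin on the work surface. World frame = base frame: x ahead of the robot, y to its left, z up, the work surface at z = 0. Lengths are in m, angles in rad, forces in N, time in s.
With the tool pointing down it reaches from about 0.225 to 0.875 m from the base axis. Payload 3.4 kg.
Tool frame: the origin (TCP) lies at the very end of the fingers, on their centre line; the grasp point (between the pads) lies 19 mm behind it; z points along the fingers, y is the line along which they close (so a half turn about z gives the same grasp; the last joint's range is limited). The gripper opens to 85 mm and grips with 20 to 120 N. Pads are 22 mm wide; open, the fingers measure 114 mm over their backs; the gripper's body (76 mm by 85 mm) begins 54 mm behind the grasp point. The pads swing forward as they close: fully open they stand 13 mm farther back than shut.
Start: joints at [-1.409, 0.276, 1.505, -0, 1.361, -0.121], TCP at [0.16, -0.552, 0.231] pointing down, gripper open.
Joint ranges: [-2.89, 2.89], [-0.75, 2.08], [0.22, 2.7], [-1.18, 4.32], [0.11, 2.71], [-2.7, 2.7]. Speed limits (rad/s): [2.57, 2.57, 3.14, 3.14, 3.14, 3.14].

## Interface

Orientations are given as a unit quaternion [w, x, y, z].
In Python, from rig import readout, vision, manip gives the robot as it stands.
- The arm moves only by the shell command python3 -m handwheel 'ROWS' [FORCE]. ROWS is JSON, a list of rows, each a list of 3 entries, a list of its own where there are three numbers: the shift along the tool's x, y, z in mm, then the turn, a rotation vector about the tool's x, y, z in units of 6 degrees (1.0 is 6 degrees), then the closure, from -1 (fully open) to 1 (shut), so that 0 is half open. A call has 1 to 20 rows; each row shifts and turns the commanded pose from where the row before left it, along the tool's axes as they then stand; what a row does not reach is not made up. A row lasts 1/8 s, in which the tool goes at most 62.5 mm and 10.7 degrees, less where a joint would pass 70% of its speed; a pose out of reach is approached as far as the arm can. A call is refused whole if a number of a shift passes 62.5 or a number of a turn 1, either way. A call with a gripper value outside its range is refused whole. The fingers move at their own pace and stop on an object; FORCE is the grip in N (left out, the last holds). Time passes only in rows, so rows that do not move let the fingers close. It gives the time, the measured TCP pose, the force, the opening and the grip force at its end, in the units of the state.
- readout.get_state(): the state, without advancing time (a new reading comes with each control period).
- vision.get_image(name): name is "scene" or "top"; returns the picture (480x640x3 uint8, blue, green, red); there is no depth.
- vision.camera_params(name): a dict with "intrinsics" (3x3 intrinsics, pixels), "rvec" (rotation vector, rad) and "tvec" (3), from world to camera coordinates, as OpenCV has them. Camera axes: x right, y down, z forward; pixel columns grow to the right and rows downward; lengths in m; the calibration is good to about 2 mm. A picture is of the moment at which its call begins. camera_params takes no time and is no camera call.
- manip.sign_off(): hands the job in; it is judged then, once.
The state is a dict: "clock": time; "qpos": joint angles; "qd": joint speeds; "effort": joint torques, N m; "position": TCP position; "ee_rot": TCP orientation; "contact_force": force on the tool from outside, world axes, zero at the start; "moment": the same for the moment, N m; "width": finger opening in m; "gripper_force": force on a finger pad.
Only numpy, scipy, OpenCV 4.12 (cv2) and the standard library are available. Lean on these libraries where they do the work, as an engineer would, in place of code of your own. Each camera call takes 0.05 s, during which the arm holds its last target. There are 200 camera calls.

## Task

Get the probe station ready for a measurement with light fingertip touches: first touch the brass earth cap to discharge yourself, then press in the blue vacuum key, then the green lamp key, so that both keys stay in. Press gently and in that order; do not pick up or shift the pods, leave the red stop key alone, and disturb nothing else on the bench.

Things in the scene. Friction and masses are not known exactly. Their poses are not given: they have to be found in the camera images.
- pod_earth: Earth-contact pod with the brass (golden-orange) cap, the widest of the four. Its origin is the centre of its underside, z up. Loose on the bench, about 0.7 kg, rubber foot. Aluminium box 76 x 76 mm, 34 mm high, a single cap in the middle of its top. 
- earth_cap_top (a point): Centre of the flat top of the brass (golden-orange) round cap, 44 mm in diameter, 52 mm above the bench while the cap is up; it moves with the cap.
- earth_cap (a joint): Travel of the brass cap: it is sprung and comes back up by itself. Value in m, 0 = up, 0.018 = fully down. It yields at about 0.5 N and then 0.7 N per mm. The touch is felt once the fingers have it 1.5 mm (0.0015) or more down for 0.1 s.
- pod_vacuum: Vacuum pod with the blue key. Its origin is the centre of its underside, z up. Loose on the bench, about 0.7 kg, rubber foot. Aluminium box 76 x 76 mm, 34 mm high, a single cap in the middle of its top. 
- blue_key_top (a point): Centre of the flat top of the blue round cap, 36 mm in diameter, 52 mm above the bench while the cap is up; it moves with the cap. The cap is sprung on a stem: pushed, it first gives about 2.5 mm (1.2 N/mm), then at about 3 N the stem goes down with it; past the stem's stop only the cap gives, to 12 N at 18 mm. Let go, it springs back 2.5 mm and the stem stays.
- blue_key (a joint): Travel of the blue key. Travel of the stem under the cap, in m: 0 = up, 0.008 = on its stop. It slides straight down and stays, by friction, where it is left. It counts as pressed in once down 4 mm (0.004) or more; it need not reach the stop (cap pushed down about 10.5 mm).
- pod_lamp: Lamp pod with the green key. Its origin is the centre of its underside, z up. Loose on the bench, about 0.7 kg, rubber foot. Aluminium box 76 x 76 mm, 34 mm high, a single cap in the middle of its top. 
- green_key_top (a point): Centre of the flat top of the green round cap, 36 mm in diameter, 52 mm above the bench while the cap is up; it moves with the cap. The cap is sprung on a stem: pushed, it first gives about 2.5 mm (1.2 N/mm), then at about 3 N the stem goes down with it; past the stem's stop only the cap gives, to 12 N at 18 mm. Let go, it springs back 2.5 mm and the stem stays.
- green_key (a joint): Travel of the green key. Travel of the stem under the cap, in m: 0 = up, 0.008 = on its stop. It slides straight down and stays, by friction, where it is left. It counts as pressed in once down 4 mm (0.004) or more; it need not reach the stop (cap pushed down about 10.5 mm).
- pod_stop: Stop pod with the red key, to be left alone. Its origin is the centre of its underside, z up. Loose on the bench, about 0.7 kg, rubber foot. Aluminium box 76 x 76 mm, 34 mm high, a single cap in the middle of its top. 
- red_key_top (a point): Centre of the flat top of the red round cap, 36 mm in diameter, 52 mm above the bench while the cap is up; it moves with the cap. The cap is sprung on a stem: pushed, it first gives about 2.5 mm (1.2 N/mm), then at about 3 N the stem goes down with it; past the stem's stop only the cap gives, to 12 N at 18 mm. Let go, it springs back 2.5 mm and the stem stays.
- red_key (a joint): Travel of the red key, same kind as the blue one, 0 = up. Must stay up.
- objective: Bystander: a loose microscope objective, steel with a yellow band, 32 mm diameter, 42 mm high, standing. Origin: centre of its underside.
- jar: Bystander: a small amber glass jar with a white cap, 40 mm diameter, 50 mm high, standing. Origin: centre of its underside.
- mouse: Bystander: a turquoise and black computer mouse, 95 x 58 x 30 mm. Origin: centre of its underside.
- driver: Bystander: a screwdriver lying flat, 170 mm long along its own x, its origin near the middle.
- chip_box: Bystander: an open black sample box with four small chips, 70 x 70 x 16 mm. Origin: centre of its underside.
- weight: Bystander: a steel knobbed calibration weight, 36 mm diameter, 47 mm high. Origin: centre of its underside.
Mind the look-alikes: they are no part of the job. What is shaped like the pod_lamp but brown is not meant. Leave any turquoise look-alike of the pod_earth alone.

How it is judged:
By the outcome, as a careful person would: the job done as asked, in the order asked, and still so for the second after the job is handed in, with the robot touching nothing.
It also fails if it takes over 48 s, if anything falls off the work surface, if the arm or the gripper's body presses on something with over 40 N, if the wrist force passes 120 N, or if a joint passes its speed limit or range.

## Working session

There is one attempt and no reset: what is moved stays moved. The work goes in short steps, Python scripts to look and compute and a shell command to move; the robot and the scene stay as the last step left them, time stands still between calls to the robot, and variables do not carry over. Pictures are saved under pics/ and viewed, at most 10 in all, crops included, and the job is handed in when it is done.

```bash
mkdir -p pics; python3 - <<'E'
from rig import readout, vision
import cv2
for n in("top","scene"): cv2.imwrite(f"pics/{n}0.png",vision.get_image(n))
s=readout.get_state();print(s)
E
```

```text
{'clock': 0.1, 'qpos': array([-1.40899971e+00,  2.76526593e-01,  1.50601962e+00,  3.92384732e-07,
        1.36070476e+00, -1.20988125e-01]), 'qd': array([ 0.00061236, -0.00163022, -0.00339274,  0.00222584,  0.00097787,
        0.00156405]), 'effort': array([ 1.51103144e-03, -4.17699373e+01, -2.46405548e+01, -4.28649764e-05,
        5.83082423e-03, -6.77961111e-06]), 'position': array([ 0.16036652, -0.55168548,  0.23052394]), 'ee_rot': array([-8.28991737e-04,  9.90020406e-01,  1.40921637e-01, -1.67254138e-05]), 'contact_force': array([ 1.20500084,  0.39815178, -0.06650051]), 'moment': array([-0.04270448, -0.00600045, -0.01993397]), 'gripper_force': 0.0, 'width': 0.08547486440845062}
```

View pics/top0.png

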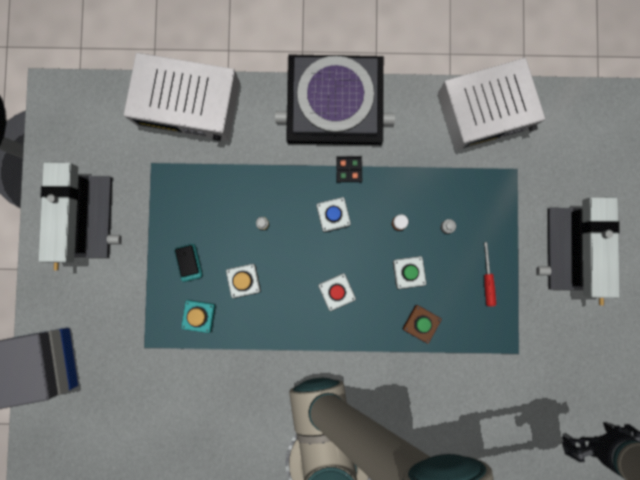

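View pics/scene0.png

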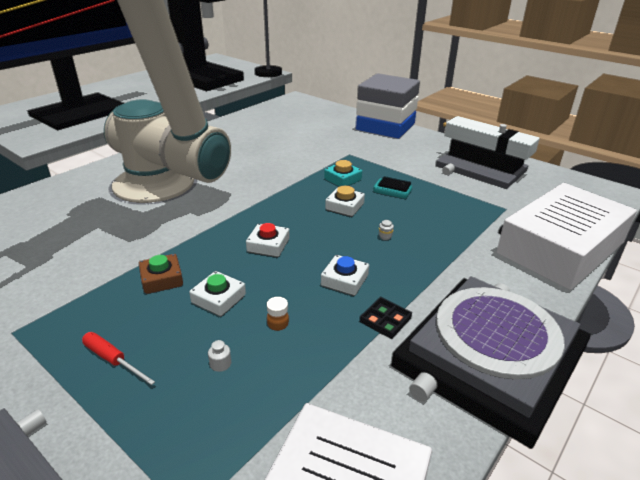

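The top view shows the aluminium earth pod's brass cap at (241,281), blue at (334,213), green on the aluminium pod at (410,272) and red at (337,292). The look-alikes are turquoise at (197,317) and brown at (424,324). In the scene view, brass is at (345,192), blue at (345,267), green at (217,284).

```bash
cat > h.py <<'E'
from rig import readout, vision
import cv2, numpy as np
from scipy.spatial.transform import Rotation as R
def ray(n,uv):
    c=vision.camera_params(n);K=np.array(c["intrinsics"]);Rm=cv2.Rodrigues(np.array(c["rvec"],float))[0];t=np.array(c["tvec"],float).ravel()
    return -Rm.T@t, Rm.T@np.linalg.solve(K,[uv[0],uv[1],1])
def plane(n,uv,z):
    o,d=ray(n,uv);return o+d*(z-o[2])/d[2]
def go(p):
    s=readout.get_state();q=s["ee_rot"]
    return 1000*R.from_quat(q,scalar_first=True).inv().apply(np.array(p)-s["position"])
E
python3 - <<'E'
from h import *
seeds={"earth":[(241,281),(345,190)],"blue":[(334,213),(345,264)],"green":[(410,272),(217,281)],"red":[(337,292),(267,228)]}
hue={"earth":(8,28),"blue":(100,130),"green":(45,80),"red":None}
for n,k in(("top",0),("scene",1)):
    im=cv2.imread(f"pics/{n}0.png");h=cv2.cvtColor(im,cv2.COLOR_BGR2HSV)
    print(n,"cam",ray(n,(0,0))[0].round(3))
    for a in seeds:
        m=(h[...,1]>110)&(h[...,2]>60)
        m&=((h[...,0]<8)|(h[...,0]>172)) if hue[a] is None else ((h[...,0]>=hue[a][0])&(h[...,0]<=hue[a][1]))
        _,L,st,ce=cv2.connectedComponentsWithStats(m.astype(np.uint8))
        u,v=seeds[a][k];i=L[v,u]
        print(a,i,st[i],ce[i].round(1),plane(n,ce[i],.052 if k==0 else .047).round(4))
for p in([0.3,0,.2],[.3,.1,.2]): print(go(p).round())
E
```

```text
top cam [0.493 0.02  1.394]
earth 4 [234 272  17  17 229] [241.9 280.4] [0.4727 0.2343 0.052 ]
blue 1 [326 207  15  14 164] [333.1 213.4] [6.506e-01 5.000e-04 5.200e-02]
green 1 [404 266  14  13 150] [410.2 272.1] [ 0.5009 -0.2014  0.052 ]
red 8 [330 285  15  15 170] [336.8 292. ] [ 0.4467 -0.0118  0.052 ]
scene cam [ 1.117 -0.648  0.645]
earth 687 [337 186  17  14 205] [345.1 192.4] [0.4788 0.2306 0.047 ]
blue 29 [337 256  18  18 271] [345.4 264.4] [ 0.6573 -0.0028  0.047 ]
green 2 [207 274  20  18 276] [216.4 282.9] [ 0.5085 -0.2059  0.047 ]
red 2 [260 223  16  15 211] [267.3 230.1] [ 0.4533 -0.0154  0.047 ]
[ 288. -491.   31.]
[ 316. -587.   32.]
```

```bash
python3 - <<'E'
from h import *
P=[[.474,.233,.12],[.653,-.001,.12],[.503,-.203,.12]]
print(go(P[0]).round(1),(go(P[1])-go(P[0])).round(1),(go(P[2])-go(P[1])).round(1))
E
```

```text
[ 520.1 -665.8  111.7] [106.6 274.7  -0.4] [-200.4  152.1   -0.3]
```

```bash
python3 -m handwheel '[[[16,-20,0],[0,0,0],1],[[33,-42,6],[0,0,0],1],[[33,-42,6],[0,0,0],1],[[33,-42,6],[0,0,0],1],[[33,-42,6],[0,0,0],1],[[33,-42,6],[0,0,0],1],[[33,-42,6],[0,0,0],1],[[33,-42,6],[0,0,0],1],[[33,-42,6],[0,0,0],1],[[33,-42,6],[0,0,0],1],[[33,-42,6],[0,0,0],1],[[33,-42,6],[0,0,0],1],[[33,-42,6],[0,0,0],1],[[33,-42,6],[0,0,0],1],[[33,-42,6],[0,0,0],1],[[33,-42,6],[0,0,0],1],[[9,-16,6],[0,0,0],1],[[0,0,0],[0,0,0],1],[[0,0,0],[0,0,0],1]]'
python3 - <<'E'
from h import *
print(go([.474,.233,.06]))
cv2.imwrite("pics/top1.png",cv2.resize(vision.get_image("top")[180:360,140:360],None,fx=3,fy=3))
cv2.imwrite("pics/sc1.png",cv2.resize(vision.get_image("scene")[100:260,250:450],None,fx=3,fy=3))
print(readout.get_state()["contact_force"])
E
```

```text
clock: 2.48
position: [0.4731, 0.2311, 0.1351]
ee_rot: [0.001, 0.99, 0.141, -0.001]
contact_force: [0.4, -0.1, 0.2]
width: 0.0004
gripper_force: 0.0
[ 1.5378704  -1.67993253 75.13295282]
[ 0.83024975  0.01275106 -0.61053572]
```

View pics/sc1.png

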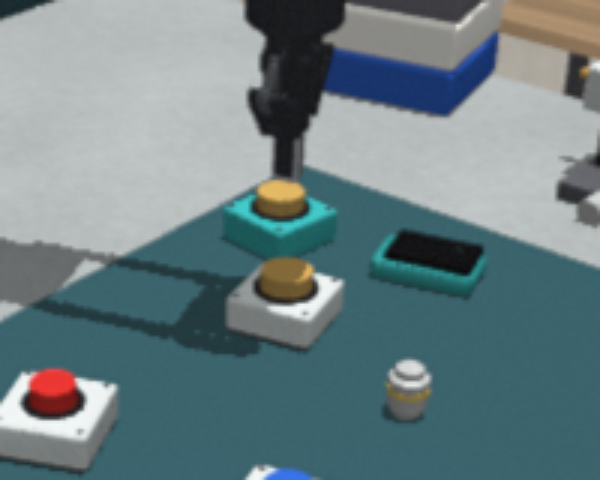

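The crop shows the closed fingertip at (288,180), directly above the brass cap of the aluminium pod at (287,270). I'm pressing now.

```bash
python3 -m handwheel '[[[1.5,-1.7,24],[0,0,0],1],[[0,0,24],[0,0,0],1],[[0,0,20],[0,0,0],1],[[0,0,6],[0,0,0],1],[[0,0,4],[0,0,0],1],[[0,0,4],[0,0,0],1],[[0,0,3],[0,0,0],1],[[0,0,3],[0,0,0],1],[[0,0,0],[0,0,0],1],[[0,0,0],[0,0,0],1],[[0,0,0],[0,0,0],1]]'
```

```text
clock: 3.95
position: [0.4754, 0.2345, 0.0476]
ee_rot: [0.0, 0.99, 0.141, 0.001]
contact_force: [0.2, -1.6, 3.1]
width: -0.0003
gripper_force: 1.7
```

Contact force is 3.1 N with the cap about 4.4 mm down, so the touch was made. Next I lift and go to blue.

```bash
python3 -m handwheel '[[[0,0,-10],[0,0,0],1],[[0,0,-30],[0,0,0],1],[[0,0,-30],[0,0,0],1],[[15,39,0],[0,0,0],1],[[17,46,0],[0,0,0],1],[[17,46,0],[0,0,0],1],[[17,46,0],[0,0,0],1],[[17,46,0],[0,0,0],1],[[17,44,0],[0,0,0],1],[[4,8,0],[0,0,0],1],[[0,0,0],[0,0,0],1],[[0,0,0],[0,0,0],1]]'
python3 - <<'E'
from h import *
print(go([.653,-.001,.052]))
cv2.imwrite("pics/sc2.png",cv2.resize(vision.get_image("scene")[160:340,230:450],None,fx=3,fy=3))
E
```

```text
clock: 5.45
position: [0.6503, 0.0008, 0.1172]
ee_rot: [-0.0, 0.99, 0.141, -0.001]
contact_force: [0.3, -0.4, 0.2]
width: -0.0
gripper_force: 0.0
[ 2.18341745  2.57821416 65.19509053]
```

View pics/sc2.png

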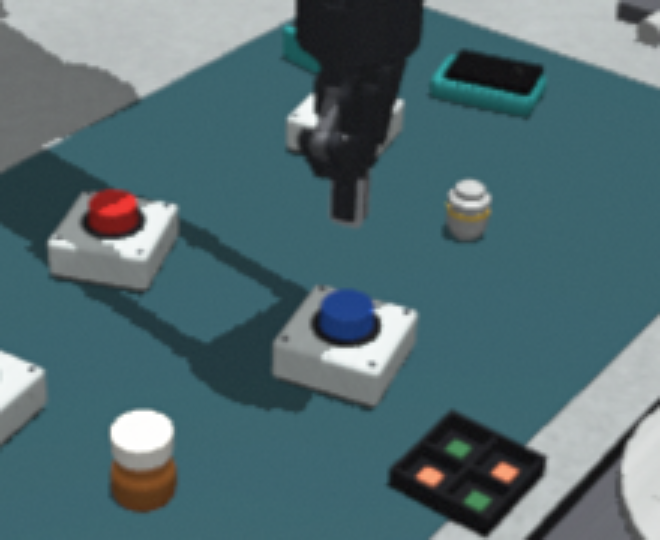

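The crop shows the fingertip at (350,220), above the blue cap at (347,310). I'll press about 9 mm.

```bash
python3 -m handwheel '[[[2,2.5,20],[0,0,0],1],[[0,0,24],[0,0,0],1],[[0,0,12],[0,0,0],1],[[0,0,5],[0,0,0],1],[[0,0,4],[0,0,0],1],[[0,0,3],[0,0,0],1],[[0,0,3],[0,0,0],1],[[0,0,2],[0,0,0],1],[[0,0,2],[0,0,0],1],[[0,0,0],[0,0,0],1],[[0,0,0],[0,0,0],1]]'
```

```text
clock: 6.88
position: [0.6545, -0.0023, 0.0424]
ee_rot: [-0.0, 0.99, 0.141, 0.0]
contact_force: [0.6, 2.3, 2.6]
width: -0.0
gripper_force: 1.3
```

```bash
python3 -m handwheel '[[[0,0,-10],[0,0,0],1],[[0,0,-30],[0,0,0],1],[[0,0,-35],[0,0,0],1],[[-30,22,0],[0,0,0],1],[[-38,28,0],[0,0,0],1],[[-38,28,0],[0,0,0],1],[[-38,28,0],[0,0,0],1],[[-38,28,0],[0,0,0],1],[[-17,14,0],[0,0,0],1],[[0,0,0],[0,0,0],1],[[0,0,0],[0,0,0],1]]'
python3 - <<'E'
from h import *
print(go([.503,-.203,.052]))
a=vision.get_image("scene")
cv2.imwrite("pics/sc3.png",cv2.resize(a[160:340,130:400],None,fx=2.9,fy=2.9))
E
```

```text
clock: 8.25
position: [0.5046, -0.1998, 0.1175]
ee_rot: [-0.0, 0.99, 0.141, 0.0]
contact_force: [0.7, 0.1, -1.0]
width: 0.0003
gripper_force: 0.0
[-2.39325142  2.60099712 65.47679083]
```

View pics/sc3.png

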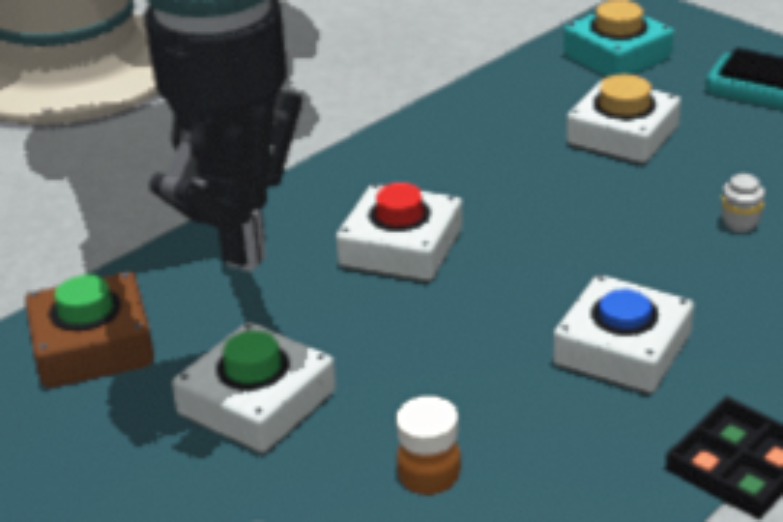

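The crop shows the blue cap at (625,310), visibly lower than before. The fingertip at (243,265) is over the green key at (250,355) on the aluminium pod.

```bash
python3 -m handwheel '[[[-2,2.5,20],[0,0,0],1],[[0,0,24],[0,0,0],1],[[0,0,12],[0,0,0],1],[[0,0,5],[0,0,0],1],[[0,0,4],[0,0,0],1],[[0,0,3],[0,0,0],1],[[0,0,3],[0,0,0],1],[[0,0,2],[0,0,0],1],[[0,0,2],[0,0,0],1],[[0,0,0],[0,0,0],1],[[0,0,0],[0,0,0],1]]' && python3 -m handwheel '[[[0,0,-10],[0,0,0],1],[[0,0,-30],[0,0,0],1],[[0,0,-50],[0,0,0],1],[[-40,0,-40],[0,0,0],1],[[-50,0,0],[0,0,0],1],[[-50,0,0],[0,0,0],1],[[0,0,0],[0,0,0],1],[[0,0,0],[0,0,0],1]]'
python3 - <<'E'
from h import *
cv2.imwrite("pics/sc4.png",cv2.resize(vision.get_image("scene")[150:340,130:400],None,fx=2.9,fy=2.9))
E
```

```text
clock: 9.68
position: [0.5035, -0.2032, 0.0424]
ee_rot: [0.0, 0.99, 0.141, 0.0]
contact_force: [1.0, 1.6, 2.5]
width: 0.0
gripper_force: 1.3
clock: 10.68
position: [0.3689, -0.2423, 0.1727]
ee_rot: [0.0, 0.99, 0.141, 0.0]
contact_force: [0.5, -0.4, 0.4]
width: -0.0002
gripper_force: 0.0
```

View pics/sc4.png

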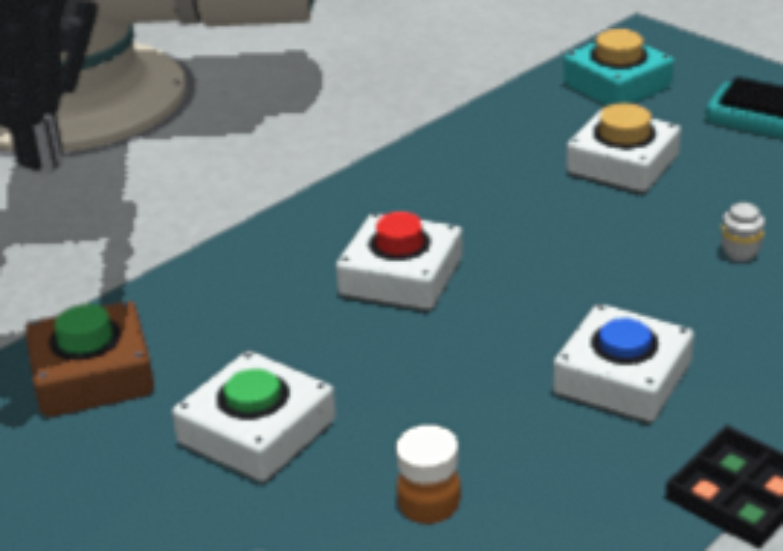

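The green cap at (252,390) and the blue cap at (625,340) both sit low. Red and brass are up, nothing has shifted, and the arm is clear.

```bash
python3 -c "
from rig import manip
print(manip.sign_off())"
```

```text
the job is handed in; nothing more can be done
None
```

I touched the brass earth cap, then pressed the blue key and then the green key, each at about 3 N. In the last picture both keys were down, red was still up and nothing had visibly moved. I handed the job in at about 11 s; no verdict came back.

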